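# Clamp the loading block until the clutch gives

## Task

Lay the black loading block flat in the nest of the blue bench clamp, between the four pins, and let go of it. Then turn the clamp's black knob clockwise until its clutch gives at the set torque, and stop there: turning on beyond the short slip would crush the block. Leave the block clamped, let go of the knob, and leave the things around alone.

Things in the scene. Friction and masses are not known exactly. Their poses are not given: they have to be found in the camera images.
- block_center (a point): Centre (half-way up) of the loose black loading block with a grid of holes: 58 mm along its x, 88 mm along its y, 16 mm thick, 90 g, lying flat on the bench at the start. Grip it across the 58 mm sides (fingers closing along its x).
- loading_block: The same block; this origin is the centre of its underside.
- nest (a point): Where the block's centre belongs when laid in the clamp's nest: on its middle line, 8 mm above the bed (bed 34 mm wide, top 28 mm above the bench). z up; x along the clamp, from the fixed stop towards jaw and knob; y across. The block's 88 mm length lies along this x, either way round.
- clamp_stop: The clamp's fixed aluminium stop, 50 mm wide, rising 18 mm above the bed; this point is the middle of its face, 47 mm from the nest point towards -x and 9 mm below it. Opposite stands the steel jaw, 44 mm wide, as high as the stop (both 2 mm higher than a block in the nest), its face 46 to 54 mm from the nest point at the start: how far it stands open is not measured.
- pin_tip (a point): Tip of one of four upright steel pins, 7 mm thick with coned tops, 16 mm above the bed. Seen from the nest point they stand at x = -31 and +33 mm, y = +-34.5 mm. The block goes down between them with 2 mm to spare on either side; a gripper's fingers pass between the two pins of a side. The base plate beside the bed lies 8 mm above the bench.
- clamp: The blue bench clamp, fixed to the bench; base plate 212x82x8 mm; origin on the bench under the nest, axes as nest. A blue drive housing (72x70 mm, top 50 mm above the bench) stands at its +x end and bears the knob, which closes the jaw by 6 mm per radian; the jaw pushes the block against the stop and stays where it is left (self-locking).
- knob_grip (a point): Point on the knob's upright axis, 79 mm above the bench, at the height to grip; axes as the clamp's, not turning with the knob. Black fluted cylinder, 36 mm across, 62 to 92 mm above the bench, red top. It may be gripped at any yaw and regripped, and stays where it is left. Clockwise from above closes the jaw; 0.8 to 2.4 rad bring the click. Grip it firmly (30 N or more).
- knob_top (a point): Centre of the knob's red top. It takes 0.24 N m with the jaw free, climbing within 0.1 rad as the jaw bears on the block; at 0.42 N m (31 N on the block) the clutch gives: the knob turns on 0.4 rad at that torque, the jaw standing still. Past that it is solid. Held still there it pulls back (counter-clockwise) with 0.25 to 0.45 N m; before, only friction (0.24 at most, either way). Let go, it springs back.
- brass_lid: round brass-coloured lid, 125 mm across, 10 mm thick, lying flat; a bystander
- parts_tray: grey tray of screws, 74x104x20 mm; a bystander
- tape_roll: roll of brown tape lying flat, 70 mm across, 19 mm high; a bystander
- marker: white and black marker pen, 130 mm long, lying; a bystander
- die_box_2: closed red case, 69x148x44 mm; a bystander
Not all that is in view belongs to the job. What is shaped like the loading_block but pink or yellow is not meant.

How it is judged:
By the outcome, as a careful person would: the job done as asked, in the order asked, and still so for the second after the job is handed in, with the robot touching nothing.
It also fails if it takes over 69 s, if anything falls off the work surface, if the arm or the gripper's body presses on something with over 40 N, if the wrist force passes 120 N, or if a joint passes its speed limit or range.

## Robot

A 6-joint arm with a two-finger parallel gripper is mounted at the origin on a cart in front of the work surface, level with it; the furniture and walls round the work are solid. World frame = base frame: x ahead of the robot, y to its left, z up, the work surface at z = 0. Lengths are in m, angles in rad, forces in N, time in s.
With the tool pointing down it reaches from about 0.3 to 0.775 m from the base axis. Payload 14.6 kg.
Tool frame: the origin (TCP) lies midway between the tips of the shut fingers; the grasp point (between the pads) lies 19 mm behind it (arm.hold_point_z is the distance from the TCP to the grasp point, in m); z points along the fingers, y is the line along which they close (so a half turn about z gives the same grasp; the last joint's range is limited). The gripper opens to 94 mm and grips with 3 to 60 N. Pads are 16 mm wide; open, the fingers measure 119 mm over their backs; the gripper's body (75 mm by 177 mm) begins 78 mm behind the grasp point.
Start: joints at [1.151, 0.3, 1.521, -0, 1.321, -0.067], TCP at [0.19, 0.516, 0.172] pointing down, gripper open.
Joint ranges: [-3.03, 3.03], [-0.79, 2.21], [0.23, 2.52], [-1.04, 4.18], [0, 3.07], [-2.55, 2.55]. Speed limits (rad/s): [2.22, 2.22, 2.57, 3.14, 3.14, 3.14].

## Interface

Orientations are given as [roll, pitch, yaw] about the fixed x, y, z axes, in that order (R = Rz(yaw) Ry(pitch) Rx(roll)).
In Python, from cell import arm, imaging gives the robot as it stands.
- The arm moves only by the shell command python3 -m creep 'ROWS' [FORCE]. ROWS is JSON, a list of rows, each an object of numbers: "tx", "ty", "tz": the shift along the world's x, y, z in units of 25 mm (1.0 is 25 mm); "yaw": the turn about the world's z in units of 8 degrees (1.0 is 8 degrees); "gripper": the opening, from 0 (shut) to 1 (fully open). A call has 1 to 10 rows; each row is the pose to reach, as a shift and turn from the pose commanded when the call began; what a row does not reach only later rows make up. A row lasts 1/10 s, in which the tool goes at most 50 mm and 8.59 degrees, less where a joint would pass 70% of its speed; a pose out of reach is approached as far as the arm can. A call with a gripper value outside its range is refused whole. The fingers move at their own pace and stop on an object; FORCE is the grip in N (left out, the last holds). Time passes only in rows, so rows that repeat a pose let the fingers close. It gives the time, the measured TCP pose, the force and the opening at its end, in the units of the state.
- arm.state(): the state, without advancing time (a new reading comes with each control period).
- imaging.camera(name): name is "scene" or "top"; returns a dict with "color" (400x640x3 uint8, red, green, blue), "K" (3x3 intrinsics, pixels), "k1" (the pictures are not rectified: a ray, as slopes to the right and down, at radius r is drawn at 1 + k1 r^2 times it, then the intrinsics apply), "xyz" and "attitude" of the camera in the world. Camera axes: x right, y up, looking along -z (the intrinsics and any distortion apply to the point x, -y, -z); pixel columns grow to the right and rows downward; lengths in m; the calibration is good to about 2 mm. A picture is of the moment at which its call begins. There is no depth.
- arm.sign_off(): hands the job in, once; it reports no verdict.
Trained networks look in the newest picture that a camera, given by its name, has taken for a name from the list of things; names that differ only in an ending like _2 or _b are one class to them, and where a whole thing is asked for, a point or a joint stands for the part that bears it (a point fixed in the world has none). Each returns a list of dicts, best first, with "confidence" (0 to 1); they miss things now and then, are a little off and sometimes report something else, mostly with a low value. They report only what shows in the picture. A call takes as long as a camera call. They do not tell look-alikes from the thing itself.
- imaging.recognise(camera, label): "bbox" ([left, top, width, height] in pixels, round what is visible of it).
- imaging.place_of(camera, label): "pixel" ([column, row] in pixels: a listed point, or the origin of a listed thing).
The state is a dict: "time": time; "q": joint angles; "dq": joint speeds; "tau": joint torques, N m; "position": TCP position; "orientation": TCP orientation; "contact_force": force on the tool from outside, world axes, zero at the start; "torque": the same for the moment, N m; "opening": finger opening in m.
Only numpy, scipy, OpenCV 4.12 (cv2) and the standard library are available. Lean on these libraries where they do the work, as an engineer would, in place of code of your own. Each camera call takes 0.05 s, during which the arm holds its last target. There are 200 camera calls.

## Working session

There is one attempt and no reset: what is moved stays moved. The work goes in short steps, Python scripts to look and compute and a shell command to move; the robot and the scene stay as the last step left them, time stands still between calls to the robot, and variables do not carry over. Pictures are saved under pics/ and viewed, on a budget of 10 in all, crops included, one or two more only if the job needs it, and the job is handed in when it is done.

```bash
ls; mkdir -p pics; cat > h.py <<'E'
import numpy as np, cv2
from cell import arm, imaging
from scipy.spatial.transform import Rotation as R
def att(c):
    a=np.array(c["attitude"],float)
    if a.shape==(3,3): return a
    return R.from_euler('xyz',a).as_matrix() if a.size==3 else R.from_quat(a).as_matrix()
def ray(c,px):
    K=np.array(c["K"],float); d=np.array([c["k1"],0,0,0,0.])
    # drawn = ray*(1+k1 r^2)
    u=cv2.undistortPoints(np.array([[px]],float),K,d)[0,0]
    v=att(c)@np.array([u[0],-u[1],-1.]); return np.array(c["xyz"],float),v
def at_z(c,px,z):
    o,v=ray(c,px); return o+v*(z-o[2])/v[2]
def proj(c,p):
    q=att(c).T@(np.array(p)-np.array(c["xyz"])); q=np.array([q[0],-q[1],-q[2]])
    return cv2.projectPoints(q[None,None],np.zeros(3),np.zeros(3),np.array(c["K"],float),np.array([c["k1"],0,0,0,0.]))[0][0,0]
def save(c,name): cv2.imwrite("pics/"+name,c["color"][:,:,::-1])
E
python3 - <<'E'
from h import *
s=arm.state();print(s)
for n in("scene","top"):
    c=imaging.camera(n);save(c,n+"0.png");print(n,c["K"],c["k1"],c["xyz"],c["attitude"])
    for l in("block_center","loading_block","nest","clamp_stop","pin_tip","knob_grip","knob_top","clamp"):
        for r in imaging.place_of(n,l)[:5]: print(l,np.round(r["pixel"],1),round(r["confidence"],2))
E
```

```text
pics
{'time': 0.0, 'q': array([ 1.15141217e+00,  3.00465195e-01,  1.52154478e+00,  1.78771236e-05,
        1.32070791e+00, -6.66032550e-02]), 'dq': array([ 0.00056154, -0.000197  , -0.00096002, -0.00128186, -0.00136894,
        0.00061513]), 'tau': array([-1.22821719e-03, -5.31813240e+01, -3.52726400e+01,  7.07238447e-02,
        2.45099002e-02, -9.60528519e-05]), 'position': array([0.18991234, 0.51586634, 0.17190495]), 'orientation': array([-3.14047107e+00, -9.21659252e-05,  2.78880726e+00]), 'contact_force': array([-0.37198165, -0.26421877,  0.36843487]), 'torque': array([ 0.00627077, -0.02941131,  0.01157777]), 'opening': 0.09395738918342648}
scene [[420.38462421   0.         320.82524494]
 [  0.         420.38462421 198.32838031]
 [  0.           0.           1.        ]] -0.04235508410087549 [ 0.72612808 -0.57490574  1.03299846] [ 0.5520933  -0.00161477  0.25461489]
block_center [236.1 304.4] 0.92
block_center [283.8 281.2] 0.81
block_center [302.2 154.2] 0.77
loading_block [304.1 156.4] 0.84
loading_block [287.3 284.7] 0.74
loading_block [231.2 307.4] 0.68
loading_block [347.7 
[... 278 characters left out ...]
109.2] 0.7
clamp [314.8 119.3] 0.65
clamp [345.8 198.9] 0.59
top [[462.04295418   0.         317.81217013]
 [  0.         462.04295418 193.24789819]
 [  0.           0.           1.        ]] -0.1283687294905723 [-0.15813699  0.08686554  1.29418099] [ 0.55259108  0.00271396 -1.65813533]
block_center [273.1 241.2] 0.93
block_center [431.1 238.6] 0.72
block_center [397.3 213.8] 0.67
loading_block [273.7 241.4] 0.85
loading_block [397.4 212.4] 0.78
loading_block [430.7 241.2] 0.7
loading_block [390.3 174.1] 0.64
nest [217.7 243.7] 0.69
clamp_stop [216.2 259.5] 0.59
pin_tip [207.9 254.2] 0.67
knob_grip [221.5 206.8] 0.57
knob_top [223.8 203.7] 0.8
clamp [226.4 249.6] 0.6
clamp [396.3 173.8] 0.17
```

View pics/scene0.png

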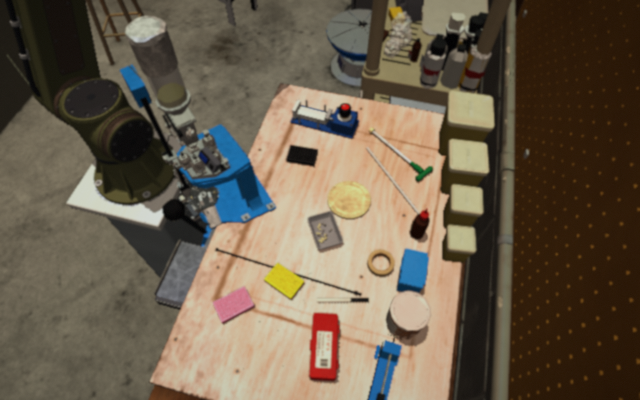

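View pics/top0.png

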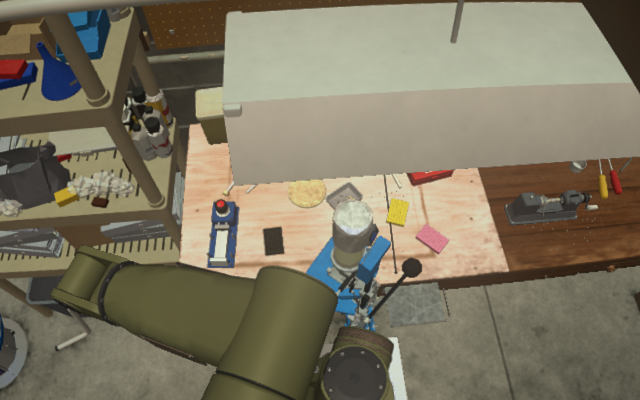

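```bash
python3 - <<'E'
from h import *
C={n:imaging.camera(n) for n in("scene","top")}
s=arm.state();print({n:proj(C[n],s["position"]) for n in C})
P={"block":(0.016,(302.5,155.5),(273.3,241.3)),"knob":(0.092,(344,107.5),(221,203.7)),"nest":(0.036,(314.9,111.3),(217.7,243.7))}
for k,(z,a,b) in P.items(): print(k,at_z(C["scene"],a,z).round(4),at_z(C["top"],b,z).round(4))
# segmentation
for n in C:
    im=C[n]["color"]; hsv=cv2.cvtColor(im,cv2.COLOR_RGB2HSV)
    x,y=(302,155) if n=="scene" else (273,241)
    m=(hsv[:,:,2]<70).astype(np.uint8); k,L,st,ce=cv2.connectedComponentsWithStats(m)
    l=L[y,x]; print(n,st[l],ce[l])
    r=cv2.minAreaRect(np.argwhere(L==l)[:,::-1].astype(np.float32)); bp=cv2.boxPoints(r); w=np.array([at_z(C[n],p,0.012) for p in bp])
    print("px",bp.round(1).tolist(),"w",w[:,:2].round(4).tolist(),w.mean(0)[:2])
    cnt=cv2.findContours((L==l).astype(np.uint8),0,2)[0][0][:,0]
    w=np.array([at_z(C[n],p,0.016)[:2] for p in cnt]); print("rect@16mm",cv2.minAreaRect((w*1000).astype(np.float32)))
im=C["scene"]["color"]; a=cv2.resize(im[85:180,260:390],None,fx=6,fy=6,interpolation=2)[:600]
b=cv2.resize(C["top"]["color"][185:280,190:300],None,fx=6,fy=6,interpolation=2)
cv2.imwrite("pics/c1.png",a[:,:,::-1]); cv2.imwrite("pics/c2.png",b[:,:,::-1]);print(a.shape,b.shape)
E
```

```text
{'scene': array([245.46032322,  25.47226672]), 'top': array([135.87837118, 323.64655984])}
block [0.4777 0.1654 0.016 ] [0.4673 0.1724 0.016 ]
knob [0.5681 0.3181 0.092 ] [0.5697 0.3213 0.092 ]
nest [0.4723 0.3315 0.036 ] [0.4636 0.3395 0.036 ]
scene [287 146  30  20 439] [301.78587699 155.42369021]
px [[286.5, 160.89999389648438], [289.1000061035156, 145.1999969482422], [316.70001220703125, 149.8000030517578], [314.1000061035156, 165.5]] w [[0.4357, 0.1364], [0.4257, 0.1963], [0.5129, 0.2005], [0.5207, 0.1408]] [0.47374363 0.16851253]
rect@16mm ((475.5200500488281, 165.5751953125), (84.21440124511719, 60.05986022949219), 2.7276928424835205)
top [264 228  19  27 417] [273.15347722 241.04796163]
px [[263.79998779296875, 229.0], [280.29998779296875, 227.5], [282.5, 252.89999389648438], [266.0, 254.3000030517578]] w [[0.5144, 0.2006], [0.5149, 0.149], [0.4279, 0.1464], [0.4274, 0.1964]] [0.47112654 0.17308901]
rect@16mm ((469.241943359375, 172.92300415039062), (85.97480773925781, 50.41999053955078), 2.7568559646606445)
(570, 780, 3) (570, 660, 3)
```

View pics/c1.png

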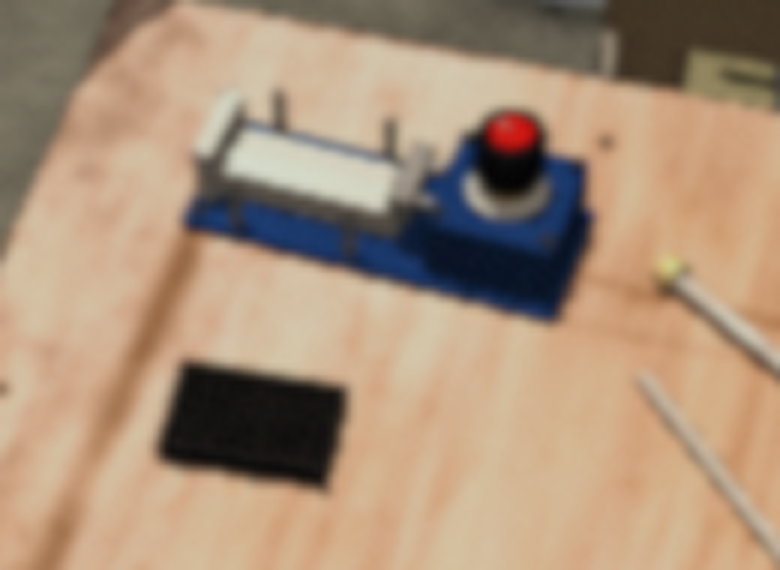

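View pics/c2.png

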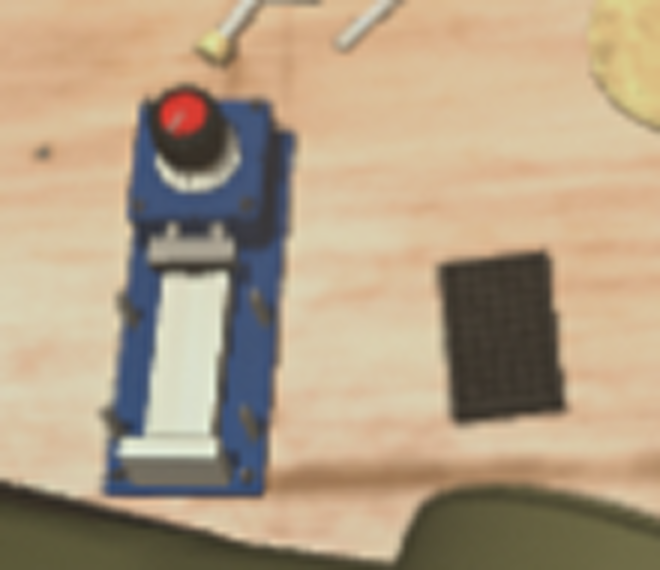

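```bash
cat > fit.py <<'E'
from h import *
from scipy.optimize import least_squares
def tf(p,x,y,w):
    c,s=np.cos(w),np.sin(w); p=np.array(p,float); return np.c_[x+c*p[:,0]-s*p[:,1],y+s*p[:,0]+c*p[:,1],p[:,2]]
def boxmask(c,x,y,w,z0,dx=.058,dy=.088,h=.016):
    P=tf([(a*dx/2,b*dy/2,z) for a in(-1,1) for b in(-1,1) for z in(z0,z0+h)],x,y,w)
    return cv2.convexHull(np.array([proj(c,p) for p in P],np.float32))[:,0]
def fitblock(c,seed,x0,z0=0,thr=75):
    """match centroid + orientation of soft silhouette"""
    im=c["color"].max(2).astype(float); 
    m=(im<thr).astype(np.uint8); k,L,st,ce=cv2.connectedComponentsWithStats(m); l=L[int(seed[1]),int(seed[0])]
    roi=cv2.dilate((L==l).astype(np.uint8),np.ones((7,7))); bg=np.median(im[(roi>0)&(L!=l)]); fg=np.median(im[L==l])
    bg=np.median(im[(cv2.dilate((L==l).astype(np.uint8),np.ones((9,9)))-cv2.dilate((L==l).astype(np.uint8),np.ones((5,5))))>0])
    a=np.clip((bg-im)/(bg-fg),0,1)*roi
    ys,xs=np.where(roi>0); x1,y1,x2,y2=xs.min()-3,ys.min()-3,xs.max()+4,ys.max()+4
    S=16
    def r(p):
        h=boxmask(c,p[0],p[1],p[2],z0); q=((h-[x1,y1]+.5)*S)
        g=np.zeros(((y2-y1)*S,(x2-x1)*S),np.float32); cv2.fillPoly(g,[np.round(q*16).astype(int)],1.,shift=4)
        g=cv2.resize(g,None,fx=1/S,fy=1/S,interpolation=cv2.INTER_AREA); g=cv2.GaussianBlur(g,(0,0),.6)
        return (g-a[y1:y2,x1:x2]).ravel()
    s=least_squares(r,x0,diff_step=1e-3,x_scale=[.01,.01,.1]); return s.x,2*s.cost/len(s.fun)
E
python3 - <<'E'
from fit import *
C={n:imaging.camera(n) for n in("scene","top")}
print("base",proj(C["scene"],[0,0,0]),proj(C["top"],[0,0,0]), "blue thing", at_z(C["scene"],(235,215),0),at_z(C["scene"],(270,208),0), at_z(C["top"],(400,355-60),0))
for n,sd in(("scene",(302,155)),("top",(273,241))):
    print("block",n,fitblock(C[n],sd,[.472,.17,-np.pi/2+.03]))
pins=[(-.031,.0345,.044),(.033,.0345,.044),(-.031,-.0345,.044),(.033,-.0345,.044)]
pts={"scene":((260,85),[(279,92),(390,122)],pins[:2],[(245,130),(222,170)],(512,131)),
"top":((190,185),[(103,408),(120,297),(243,407),(253,290)],pins,None,(184,113))}
for n,(o,px,w,_,kn) in pts.items():
    px=(np.array(px)+.5)/6-.5+o
    k=at_z(C[n],(np.array(kn)+.5)/6-.5+o,.092)
    # angle nest->knob is the clamp x axis
    def r(p):
        e=np.array([proj(C[n],q) for q in tf(w,*p)])-px
        d=k[:2]-p[:2]; off=-np.sin(p[2])*d[0]+np.cos(p[2])*d[1]
        return np.r_[e.ravel(),off/.0025]
    s=least_squares(r,[.46,.33,0.],x_scale=[.01,.01,.1]); print(n,s.x,s.fun.round(2),"knob",k,"dist",np.linalg.norm(k[:2]-s.x[:2]))
    for l in ("nest","clamp_stop","pin_tip","knob_grip"):
        pass
E
```

```text
base [136.6559014  169.32464499] [346.66899303 397.0988647 ] blue thing [ 0.34711897 -0.07336446  0.        ] [ 0.43562387 -0.02656342  0.        ] [ 0.26778278 -0.18804905  0.        ]
block scene (array([ 0.47381987,  0.17196992, -1.51737501]), np.float64(0.0077129411361144444))
block top (array([ 0.47369422,  0.17342262, -1.51661268]), np.float64(0.003192944360893182))
scene [ 0.46279689  0.32809793 -0.04867738] [-0.18  0.22  0.23 -0.45  0.14] knob [0.56977941 0.32322958 0.092     ] dist 0.10709323226787017
top [ 0.46085319  0.3323291  -0.07606118] [ 0.35  0.1  -0.22 -0.64 -0.02  0.17  0.07  0.38 -0.14] knob [0.57088077 0.32358751 0.092     ] dist 0.11037428735137753
```

```bash
python3 - <<'E'
from h import *
C={n:imaging.camera(n) for n in("scene","top")}
def tri(a,b):
    (o1,v1),(o2,v2)=ray(C["scene"],a),ray(C["top"],b)
    t=np.linalg.lstsq(np.c_[v1,-v2],o2-o1,rcond=None)[0]; p,q=o1+t[0]*v1,o2+t[1]*v2; return (p+q)/2,np.linalg.norm(p-q)
print("whitetop",tri((150,28),(352,213)),"white bottom",tri((175,95),(350,262)),"ball",tri((174,210),(411,267)), "blueblock",tri((133,82),(376,252)))
print("knobtop",tri((344.8,106.4),(220.3,203.4)))
E
```

```text
whitetop (array([ 0.25365497, -0.00955752,  0.54717107]), np.float64(0.0029960422999144223)) white bottom (array([ 0.23863752, -0.00760248,  0.36607477]), np.float64(0.019733001789574565)) ball (array([ 0.27566543, -0.18932186,  0.19171148]), np.float64(0.0017159485055272454)) blueblock (array([ 0.210405  , -0.06044332,  0.45366385]), np.float64(0.0028759381053449725))
knobtop (array([0.56986043, 0.3228651 , 0.09296396]), np.float64(0.0010604242803811655))
```

```bash
python3 -m creep '[{"tz":0}]' 20; python3 -c "
from cell import arm
print(arm.state()['tau'])"
```

```text
[ 8.05068157e-04 -5.31668222e+01 -3.52907288e+01  7.08556781e-02
  2.13849416e-02  4.32570835e-05]invalid input
```

```bash
python3 -m creep '[{"tx":1,"ty":-1,"tz":0.5,"yaw":0.5,"gripper":1},{"tx":2,"ty":-2,"tz":1,"yaw":1,"gripper":1},{"tx":3,"ty":-3,"tz":1,"yaw":1.5,"gripper":1},{"tx":4,"ty":-4,"tz":1,"yaw":2,"gripper":1},{"tx":5,"ty":-5,"tz":1,"yaw":2.5,"gripper":1},{"tx":6,"ty":-6,"tz":1,"yaw":3,"gripper":1},{"tx":7,"ty":-7,"tz":1,"yaw":3,"gripper":1}]' 20; python3 - <<'E'
from h import *
s=arm.state(); print(s['q'].round(4),s['position'],s['orientation'],s['contact_force'])
c=imaging.camera("top");save(c,"top1.png"); c=imaging.camera("scene");save(c,"scene1.png")
E
```

```text
time: 1.9
position: [0.3659, 0.34, 0.1976]
orientation: [3.141, 0.0, -3.073]
contact_force: [-0.7, -1.0, 0.2]
opening: 0.0939
[ 0.6753  0.1669  1.6256  0.      1.3488 -0.9641] [0.36589851 0.33997715 0.19757594] [ 3.14141924e+00  2.29070562e-04 -3.07292257e+00] [-0.72165966 -0.97018754  0.20796237]
```

View pics/scene1.png

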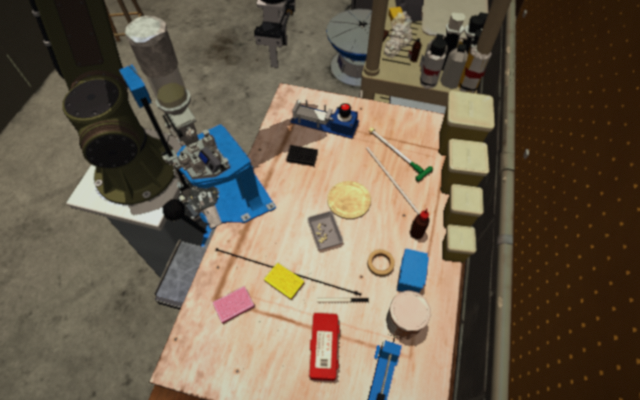

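```bash
python3 - <<'E'
from fit import *
c=imaging.camera("scene")
for z in(0,.1,.2,.3,.4,.5): print(z,proj(c,[0,0,z]).round())
for d in(.40,.46):
    print("elbow/wrist for d",d,[proj(c,[.39*r,.31*r,z]).round() for r,z in((.14,d+.295),(1,d+.2))])
E
```

```text
0 [137. 169.]
0.1 [124. 149.]
0.2 [109. 125.]
0.3 [92. 98.]
0.4 [72. 66.]
0.5 [49. 28.]
elbow/wrist for d 0.4 [array([ 32., -80.]), array([272., -76.])]
elbow/wrist for d 0.46 [array([  12., -119.]), array([ 269., -108.])]
```

View pics/top1.png

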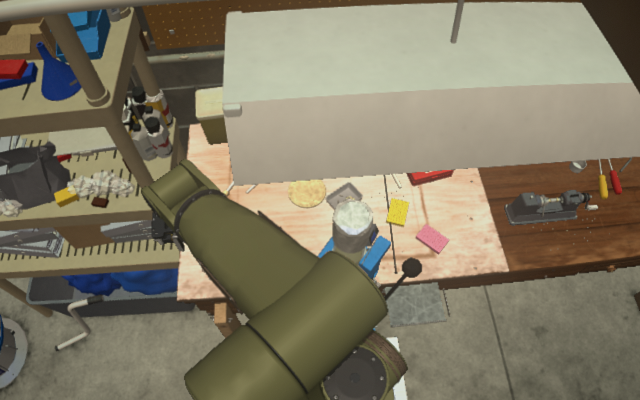

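```bash
python3 -m creep '[{"tx":1,"ty":-1.5},{"tx":2,"ty":-3},{"tx":3,"ty":-4.5},{"tx":4.3,"ty":-6},{"tx":4.3,"ty":-6.7,"tz":-1.5},{"tx":4.3,"ty":-6.7,"tz":-3},{"tx":4.3,"ty":-6.7,"tz":-4.5,"yaw":-0.1},{"tx":4.3,"ty":-6.7,"tz":-5,"yaw":-0.1},{"tx":4.3,"ty":-6.7,"tz":-5,"yaw":-0.1}]'; python3 - <<'E'
from fit import *
s=arm.state(); print(s['q'].round(4),s['position'],s['orientation'],s['contact_force'])
c=imaging.camera("scene");p=s["position"]
print(proj(c,p))
a=cv2.resize(c["color"][85:190,250:380],None,fx=6,fy=6,interpolation=2)[:600];cv2.imwrite("pics/c3.png",a[:,:,::-1])
E
```

```text
[ 0.6755  0.1675  1.6251  0.      1.3489 -0.9585] [0.36594206 0.34014668 0.19748407] [ 3.14152270e+00  4.48885864e-05 -3.07838102e+00] [ 0.3158251  -0.25288108 -0.2502078 ]
[279.97212517  63.87145291]invalid input
```

View pics/c3.png

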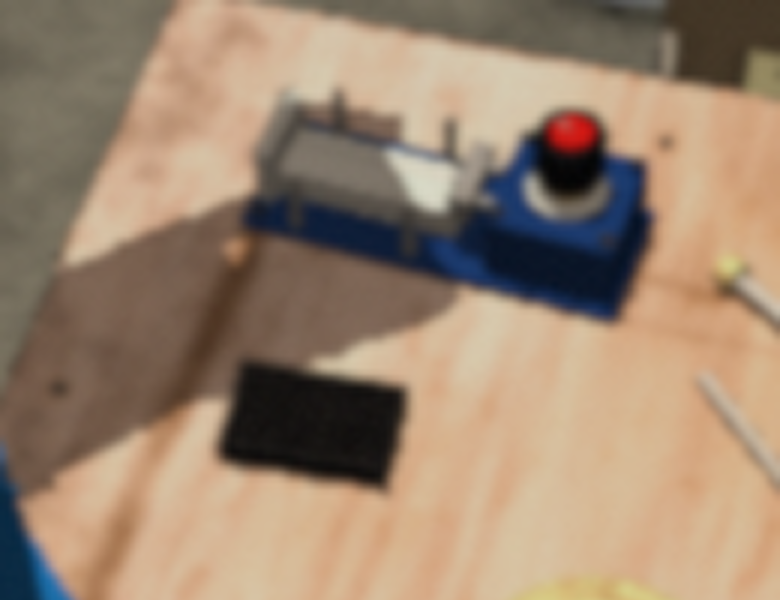

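```bash
python3 -m creep '[{"tx":1,"ty":-1.5,"tz":0,"yaw":0,"gripper":1},{"tx":2,"ty":-3,"tz":0,"yaw":0,"gripper":1},{"tx":3,"ty":-4.5,"tz":0,"yaw":0,"gripper":1},{"tx":4.3,"ty":-6,"tz":0,"yaw":0,"gripper":1},{"tx":4.3,"ty":-6.7,"tz":-1.5,"yaw":0,"gripper":1},{"tx":4.3,"ty":-6.7,"tz":-3,"yaw":-0.1,"gripper":1},{"tx":4.3,"ty":-6.7,"tz":-4.5,"yaw":-0.1,"gripper":1},{"tx":4.3,"ty":-6.7,"tz":-5.5,"yaw":-0.1,"gripper":1},{"tx":4.3,"ty":-6.7,"tz":-5.5,"yaw":-0.1,"gripper":1},{"tx":4.3,"ty":-6.7,"tz":-5.5,"yaw":-0.1,"gripper":1}]'; python3 - <<'E'
from fit import *
s=arm.state(); print(s['q'].round(4),s['position'],s['orientation'],s['contact_force'])
E
```

```text
time: 3.1
position: [0.4726, 0.1745, 0.0608]
orientation: [3.141, 0.0, -3.088]
contact_force: [0.3, -0.4, 0.3]
opening: 0.0938
[ 2.8100e-01  3.2410e-01  1.7696e+00  1.0000e-04  1.0476e+00 -1.3430e+00] [0.47258243 0.17452149 0.06076271] [ 3.14144782e+00  2.61212591e-04 -3.08841612e+00] [ 0.25400295 -0.36150309  0.2696069 ]
```

```bash
python3 -m creep '[{"tx":0,"ty":0,"tz":-1,"yaw":0,"gripper":1},{"tx":0,"ty":0,"tz":-1.6,"yaw":0,"gripper":1},{"tx":0,"ty":0,"tz":-2,"yaw":0,"gripper":1},{"tx":0,"ty":0,"tz":-2.2,"yaw":0,"gripper":1},{"tx":0,"ty":0,"tz":-2.2,"yaw":0,"gripper":1},{"tx":0,"ty":0,"tz":-2.2,"yaw":0,"gripper":0.5},{"tx":0,"ty":0,"tz":-2.2,"yaw":0,"gripper":0.3},{"tx":0,"ty":0,"tz":-2.2,"yaw":0,"gripper":0.3},{"tx":0,"ty":0,"tz":-2.2,"yaw":0,"gripper":0.3},{"tx":0,"ty":0,"tz":-2.2,"yaw":0,"gripper":0.3}]' 25; python3 - <<'E'
from fit import *
s=arm.state(); print(s['position'],s['orientation'],s['contact_force'],s['opening'])
E
```

```text
time: 4.1
position: [0.4726, 0.1736, 0.0051]
orientation: [3.142, 0.0, -3.089]
contact_force: [-0.7, 0.3, 0.1]
opening: 0.0573
[0.47257633 0.17362222 0.00506796] [ 3.14158702e+00  1.29899128e-04 -3.08947811e+00] [-0.74095528  0.31778564  0.05122672] 0.05726828106494324
```

```bash
python3 -m creep '[{"tx":0,"ty":0,"tz":0.4,"yaw":0,"gripper":0.3},{"tx":0,"ty":0,"tz":1,"yaw":0,"gripper":0.3},{"tx":0,"ty":0.5,"tz":2,"yaw":-0.1,"gripper":0.3},{"tx":0,"ty":1.2,"tz":3,"yaw":-0.3,"gripper":0.3},{"tx":0,"ty":1.8,"tz":3.6,"yaw":-0.4,"gripper":0.3},{"tx":0,"ty":2,"tz":3.6,"yaw":-0.6,"gripper":0.3},{"tx":0,"ty":2,"tz":3.6,"yaw":-0.8,"gripper":0.3},{"tx":0,"ty":2,"tz":3.6,"yaw":-0.8,"gripper":0.3}]'; python3 - <<'E'
from fit import *
for n in("scene","top"):
    c=imaging.camera(n); im=cv2.imread(f"pics/{n}0.png").astype(float)
    blue=im[:,:,0]-im[:,:,2]   # B-R: wood negative, blue positive
    if n=="scene":
        P=[]
        for x in range(296,350):
            col=blue[100:150,x]; i=np.where(col>10)[0].max(); t=(col[i]+15)/(col[i]-col[i+1]+1e-9)
            # mid level between blue and wood
            b,w=col[i-1],col[min(i+4,49)]; m=(b+w)/2; j=i-1
            while col[j]>m: j+=1
            P.append((x,100+j-1+(col[j-1]-m)/(col[j-1]-col[j])))
    else:
        P=[]
        for y in range(212,262):
            row=blue[y,200:255]; i=np.where(row>10)[0].max(); b,w=row[i-1],row[i+4]; m=(b+w)/2; j=i-1
            while row[j]>m: j+=1
            P.append((200+j-1+(row[j-1]-m)/(row[j-1]-row[j]),y))
    W=np.array([at_z(c,p,0)[:2] for p in P])
    for it in range(3):
        k=np.polyfit(W[:,0],W[:,1],1); r=W[:,1]-np.polyval(k,W[:,0]); W=W[abs(r)<2.2*r.std()+1e-4]
    a=np.arctan(k[0]); print(n,"yaw",a,"rms",r.std(),len(W),"mid-line y at x=.462:",np.polyval(k,.462)+.041/np.cos(a)," at x=.57:",np.polyval(k,.57)+.041/np.cos(a))
    red=((im[:,:,2]-im[:,:,1]>90)&(im[:,:,1]<90)).astype(np.uint8)
    k_,L,st,ce=cv2.connectedComponentsWithStats(red); 
    for q in range(1,k_):
        if np.hypot(*(ce[q]-((344,107) if n=="scene" else (221,204))))<8: print("red",st[q],ce[q],at_z(c,ce[q],.092))
s=arm.state(); print(s['position'],s['orientation'],s['opening'])
E
```

```text
time: 4.9
position: [0.4724, 0.2234, 0.0951]
orientation: [-3.141, -0.0, 3.081]
contact_force: [-0.2, -0.6, 0.0]
opening: 0.0279
scene yaw -0.08278656751396389 rms 0.00035625899804030906 51 mid-line y at x=.462: 0.33565148339074585  at x=.57: 0.326690052003178
red [341 104   8   6  38] [344.78947368 106.63157895] [0.56960275 0.32226045 0.092     ]
top yaw -0.08077277018995008 rms 0.0005682996295984127 49 mid-line y at x=.462: 0.33409992063724187  at x=.57: 0.3253574405013205
red [217 201   7   6  33] [220.18181818 203.3030303 ] [0.57130139 0.32380539 0.092     ]
[0.47240791 0.22319506 0.09484304] [-3.14132718e+00 -4.56640131e-04  3.08221741e+00] 0.02820235670629646
```

```bash
python3 - <<'E'
from fit import *
c=imaging.camera("scene"); 
print(imaging.place_of("scene","block_center")[:4])
a=cv2.resize(c["color"][60:190,240:380],None,fx=4.5,fy=4.5,interpolation=2)[:600];cv2.imwrite("pics/c4.png",a[:,:,::-1])
E
```

```text
[{'pixel': [233.0, 305.6], 'confidence': 0.95}, {'pixel': [325.2, 232.0], 'confidence': 0.69}, {'pixel': [300.4, 151.3], 'confidence': 0.66}]
```

View pics/c4.png

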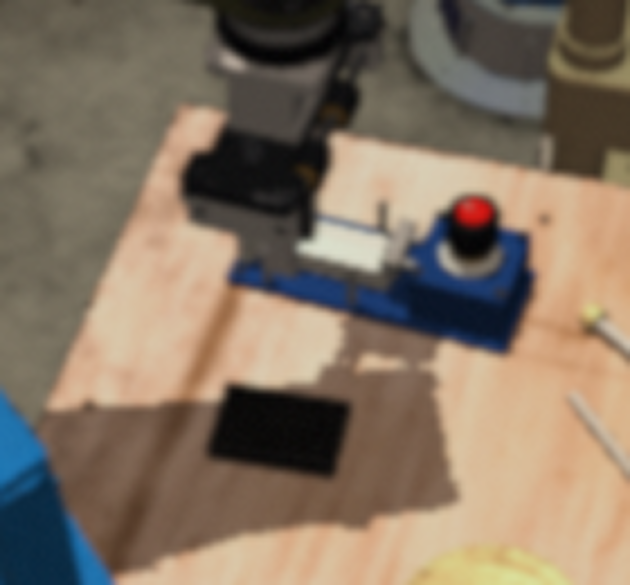

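```bash
python3 - <<'E'
from fit import *
c=imaging.camera("scene")
for thr in (55,75): print(fitblock(c,(302,155),[.472,.17,-np.pi/2+.03],thr=thr))
c=imaging.camera("top"); print(c["color"][241,273],c["color"][235:247:3,262:285:3].max(2))
E
```

```text
(array([ 0.47311424,  0.17080746, -1.49165395]), np.float64(0.015613549825158168))
(array([ 0.47311434,  0.17080735, -1.49165558]), np.float64(0.014919458342758147))
[90 87 57] [[89 90 90 90 90 91 90 91]
 [89 90 89 90 90 89 89 79]
 [88 89 91 90 87 76 77 82]
 [88 89 83 75 79 83 87 89]]
```

```bash
python3 -m creep '[{"tx":0,"ty":-1,"tz":0,"yaw":0.5,"gripper":1},{"tx":0,"ty":-2,"tz":0,"yaw":0.9,"gripper":1},{"tx":0,"ty":-2.05,"tz":0,"yaw":0.9,"gripper":1},{"tx":0,"ty":-2.05,"tz":-0.5,"yaw":0.9,"gripper":1},{"tx":0,"ty":-2.05,"tz":-1.5,"yaw":0.9,"gripper":1},{"tx":0,"ty":-2.05,"tz":-2.5,"yaw":0.9,"gripper":1},{"tx":0,"ty":-2.05,"tz":-3.3,"yaw":0.9,"gripper":1},{"tx":0,"ty":-2.05,"tz":-3.6,"yaw":0.9,"gripper":1},{"tx":0,"ty":-2.05,"tz":-3.75,"yaw":0.9,"gripper":1},{"tx":0,"ty":-2.05,"tz":-3.75,"yaw":0.9,"gripper":1}]' 50; python3 -m creep '[{"tx":0,"ty":0,"tz":0,"yaw":0,"gripper":1},{"tx":0,"ty":0,"tz":0,"yaw":0,"gripper":0},{"tx":0,"ty":0,"tz":0,"yaw":0,"gripper":0},{"tx":0,"ty":0,"tz":0,"yaw":0,"gripper":0},{"tx":0,"ty":0,"tz":0,"yaw":0,"gripper":0},{"tx":0,"ty":0,"tz":0,"yaw":0,"gripper":0},{"tx":0,"ty":0,"tz":0,"yaw":0,"gripper":0}]' 50;  python3 -m creep '[{"tx":0,"ty":0,"tz":0.1,"yaw":0,"gripper":0},{"tx":0,"ty":0,"tz":0.2,"yaw":0,"gripper":0},{"tx":0,"ty":0,"tz":0.4,"yaw":0,"gripper":0},{"tx":0,"ty":0,"tz":0.4,"yaw":0,"gripper":0}]'
```

```text
time: 6.2
position: [0.4726, 0.1727, 0.0012]
orientation: [3.142, -0.0, -3.075]
contact_force: [0.0, 0.2, 0.3]
opening: 0.0937
time: 6.9
position: [0.4726, 0.1724, 0.0012]
orientation: [-3.142, 0.0, -3.076]
contact_force: [1.1, 0.3, 0.1]
opening: 0.0492
time: 7.3
position: [0.473, 0.1725, 0.012]
orientation: [3.141, 0.001, -3.075]
contact_force: [-0.9, 0.4, 0.4]
opening: 0.0176
```

```bash
python3 - <<'E'
from fit import *
c=imaging.camera("scene"); s=arm.state()
print("c4 tcp",(proj(c,[.4724,.2234,.095])-[240,60])*4.5,"now",proj(c,s["position"]), s["opening"])
a=cv2.resize(c["color"][60:190,240:380],None,fx=4.5,fy=4.5,interpolation=2)[:600];cv2.imwrite("pics/c5.png",a[:,:,::-1])
print((proj(c,s["position"])-[240,60])*4.5)
E
```

```text
c4 tcp [293.49450374 286.14729505] now [301.6373818  154.25307812] 0.0135366759491531
[277.36821808 424.13885154]
```

View pics/c5.png

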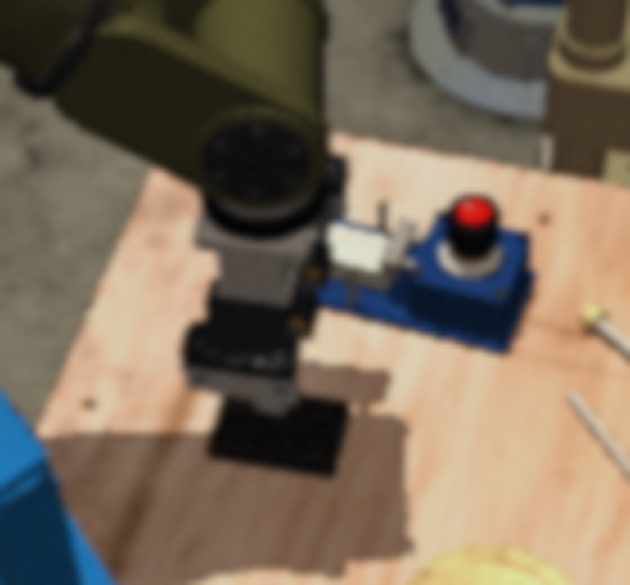

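```bash
for i in 1 2 3; do python3 -m creep '[{"tx":0,"ty":0,"tz":-0.06,"yaw":0,"gripper":0},{"tx":0,"ty":0,"tz":-0.06,"yaw":0,"gripper":0}]' 10; done
```

```text
time: 7.55
position: [0.4723, 0.1723, 0.0094]
orientation: [-3.142, -0.0, -3.076]
contact_force: [-0.4, -0.6, 0.4]
opening: 0.0006
time: 7.75
position: [0.4724, 0.1723, 0.0079]
orientation: [-3.141, -0.0, -3.076]
contact_force: [0.5, -0.4, -0.8]
opening: 0.0003
time: 7.95
position: [0.4724, 0.1723, 0.0065]
orientation: [-3.142, -0.0, -3.076]
contact_force: [-1.1, 0.5, 1.0]
opening: 0.0004
```

```bash
python3 - <<'E'
from fit import *
c=imaging.camera("scene"); s=arm.state()
a=cv2.resize(c["color"][120:175,270:340],None,fx=10,fy=10,interpolation=2)[:600];
for p,col in((s["position"],(255,0,0)),(s["position"]+[0,0,.019],(0,255,0)),(s["position"]+[0,0,.097],(0,0,255))):
    q=(proj(c,p)-[270,120]+.5)*10; print(q); cv2.circle(a,tuple(int(v) for v in q),3,col,-1)
cv2.imwrite("pics/c6.png",a[:,:,::-1])
E
```

```text
[320.87453791 357.7174338 ]
[318.54298796 319.31930629]
[308.33679687 151.00339347]
```

View pics/c6.png

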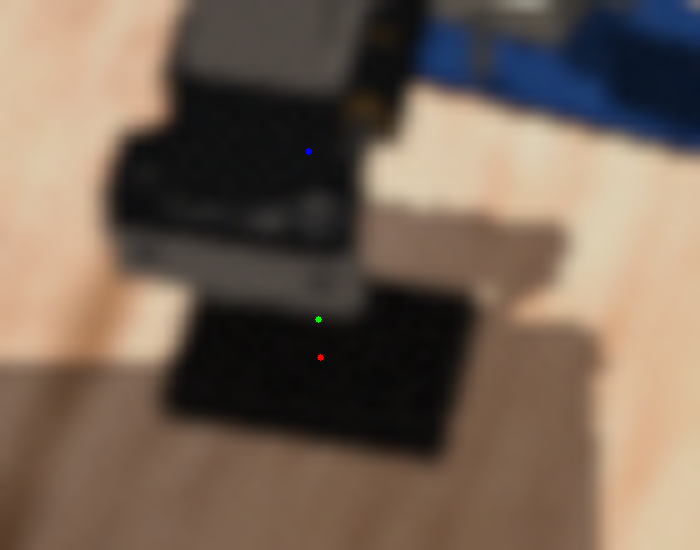

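```bash
python3 - <<'E'
from fit import *
c=imaging.camera("scene"); s=arm.state(); print(s["time"],s["opening"],s["position"])
Rm=R.from_euler('xyz',s["orientation"]).as_matrix()
for dz in(0,.02,.04):
  for half in(.0885,.03,.006):
    print(dz,half,[((proj(c,s["position"]+[0,0,dz]+Rm@np.array([sx*.0375,-half,-.097]))-[270,120]+.5)*10).round() for sx in(-1,1)])
a=c["color"][145:170,285:318]; print(cv2.resize(a,None,fx=1,fy=1).max(2)[::2,::2])
E
```

```text
8.05 0.0005472160510310493 [0.47249374 0.1723582  0.00662605]
0 0.0885 [array([373., 414.]), array([108., 373.])]
0 0.03 [array([416., 251.]), array([157., 212.])]
0 0.006 [array([432., 186.]), array([176., 148.])]
0.02 0.0885 [array([371., 370.]), array([102., 329.])]
0.02 0.03 [array([414., 205.]), array([152., 166.])]
0.02 0.006 [array([431., 140.]), array([172., 102.])]
0.04 0.0885 [array([369., 325.]), array([ 96., 283.])]
0.04 0.03 [array([413., 158.]), array([147., 119.])]
0.04 0.006 [array([430.,  93.]), array([167.,  54.])]
[[ 67  80  78  74  71  69  60  51  43  42  73 127 133 130 127 126 124]
 [115  98  84  81  82  81  81  80  68  70  75  88 101 109 115 118 124]
 [209 192 100  56  65  68  71  75  71  72  69  26  19  29  41  52 107]
 [221 190  63  15  15  17  22  32  39  43  38  15  10  13  12  14  61]
 [221 161  34  11  11  10  11  12  12  12  14  13  12  11  13  18  75]
 [191  99  15  12  11  10  11  11  12  11  11  11  12  12  13  23  94]
 [114  40  13  11  13  12  11  10  10  12  11  10  11  10  12  37 105]
 [ 95  26  16  14  14  15  12  11  13  12  12  11  12  13  10  53 115]
 [102  56  39  28  20  15  14  11  12  14  15  15  15  14  18  79 118]
 [118 116 116 106  91  78  69  52  38  28  21  13  13  14  23  94 120]
 [123 126 127 119 120 123 123 116 114 107  93  75  65  52  56 106 118]
 [127 127 122 120 123 127 126 125 126 123 123 118 115 114 114 119 120]
 [124 121 120 121 126 127 125 126 125 123 122 117 118 121 121 119 122]]
```

```bash
python3 -c "
from cell import arm
print(arm.hold_point_z,[a for a in dir(arm) if a[0]!='_'])"; for i in 1 2 3; do python3 -m creep '[{"tx":0,"ty":0,"tz":-0.08,"yaw":0,"gripper":0},{"tx":0,"ty":0,"tz":-0.08,"yaw":0,"gripper":0}]' 10; done
```

```text
0.0188 ['PlanningError', 'hold_point_z', 'sign_off', 'state']
time: 8.25
position: [0.4724, 0.1723, 0.0045]
orientation: [-3.142, -0.0, -3.075]
contact_force: [-1.1, -0.2, -0.2]
opening: 0.0004
time: 8.45
position: [0.4724, 0.1723, 0.0024]
orientation: [-3.142, -0.0, -3.076]
contact_force: [-0.4, -1.0, -0.0]
opening: 0.0008
time: 8.65
position: [0.4724, 0.1723, 0.0004]
orientation: [-3.142, -0.0, -3.076]
contact_force: [0.6, -0.9, 0.1]
opening: 0.0005
```

```bash
for i in 1 2 3 4; do python3 -m creep '[{"tx":0,"ty":0,"tz":-0.08,"yaw":0,"gripper":0},{"tx":0,"ty":0,"tz":-0.08,"yaw":0,"gripper":0}]' 10 | egrep 'posi|force'; done
```

```text
position: [0.4724, 0.1723, -0.0015]
contact_force: [-0.3, -0.4, -0.6]
position: [0.4724, 0.1723, -0.0035]
contact_force: [-0.2, 0.8, 0.6]
position: [0.4724, 0.1723, -0.0055]
contact_force: [-0.4, -0.4, 0.6]
position: [0.4724, 0.1723, -0.0076]
contact_force: [0.4, 0.1, -0.0]
```

```bash
python3 - <<'E'
from fit import *
c=imaging.camera("scene"); s=arm.state()
a=cv2.resize(c["color"][115:175,265:345],None,fx=10,fy=10,interpolation=2)
a=(255*(a/255.)**.4).astype(np.uint8)
q=(proj(c,s["position"])-[265,115]+.5)*10; print(q); cv2.circle(a,tuple(int(v) for v in q),3,(255,0,0),-1)
cv2.imwrite("pics/c7.png",a[:,:,::-1])
E
```

```text
[372.50062861 435.4769529 ]
```

View pics/c7.png

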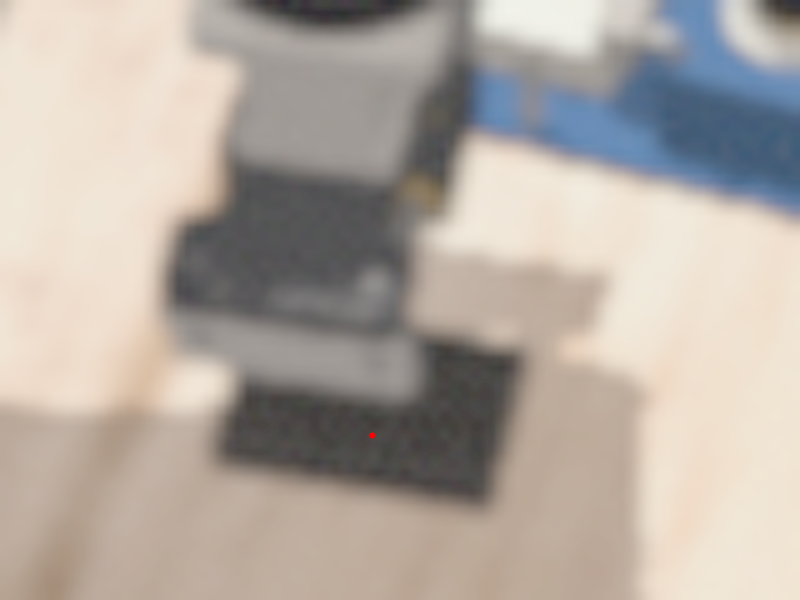

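```bash
cat > z.py <<'E'
from h import *
c=imaging.camera("scene")
for p in((282.5,149),(306.5,154)):
    o,v=ray(c,p)
    for y in(.084,.12): t=(y-o[1])/v[1]; print(y,(o+t*v).round(4))
print(arm.state()["tau"])
E
python3 z.py
python3 -m creep '[{"tx":0,"ty":0,"tz":-0.1,"yaw":0,"gripper":0},{"tx":0,"ty":0,"tz":-0.1,"yaw":0,"gripper":0}]' 10 | egrep 'posi|force'; python3 -m creep '[{"tx":0,"ty":0,"tz":-0.1,"yaw":0,"gripper":0},{"tx":0,"ty":0,"tz":-0.1,"yaw":0,"gripper":0}]' 10 | egrep 'posi|force'; python3 -c "
from cell import arm
print(arm.state()['tau'])"
```

```text
0.084 [0.4493 0.084  0.1381]
0.12 [0.4342 0.12   0.0892]
0.084 [0.5165 0.084  0.1381]
0.12 [0.5051 0.12   0.0893]
[-1.18181648e-03 -5.20930696e+01 -2.69281125e+01 -1.43503312e-04
  6.44985982e-02  3.19850335e-05]
position: [0.4724, 0.1723, -0.0101]
contact_force: [-0.4, 0.7, 0.1]
position: [0.4724, 0.1723, -0.0126]
contact_force: [0.5, -0.7, -0.4]
[-4.82587464e-03 -5.24346793e+01 -2.68088812e+01  2.05738752e-05
 -1.44444525e-02 -3.65158894e-05]
```

```bash
python3 -m creep '[{"tx":0,"ty":0,"tz":0.6,"yaw":0,"gripper":1},{"tx":0,"ty":0,"tz":1.2,"yaw":0,"gripper":1}]' 30 | egrep 'posi|force';python3 - <<'E'
from fit import *
c=imaging.camera("scene"); im=cv2.imread("pics/scene1.png")
p=np.array([.36589851,.33997715,.19757594]); Rm=R.from_euler('xyz',[3.1414,.0002,-3.073]).as_matrix()
a=cv2.resize(im[0:100,235:325],None,fx=6,fy=6,interpolation=2); a=(255*(a/255.)**.6).astype(np.uint8)
for dz,col in((0,(0,0,255)),(.03,(0,255,0)),(.06,(255,0,255))):
  for hy in(-.047,0,.047):
    q=(proj(c,p+[0,0,dz]+Rm@np.array([0,hy,0]))-[235,0]+.5)*6; print(dz,hy,q.round()); cv2.circle(a,tuple(int(v) for v in q),3,col,-1)
cv2.imwrite("pics/c8.png",a)
E
```

```text
position: [0.4722, 0.1723, 0.0178]
contact_force: [-0.4, -0.1, -0.0]
0 -0.047 [249. 452.]
0 0 [273. 386.]
0 0.047 [295. 323.]
0.03 -0.047 [244. 402.]
0.03 0 [268. 337.]
0.03 0.047 [291. 273.]
0.06 -0.047 [238. 351.]
0.06 0 [262. 285.]
0.06 0.047 [286. 222.]
```

View pics/c8.png

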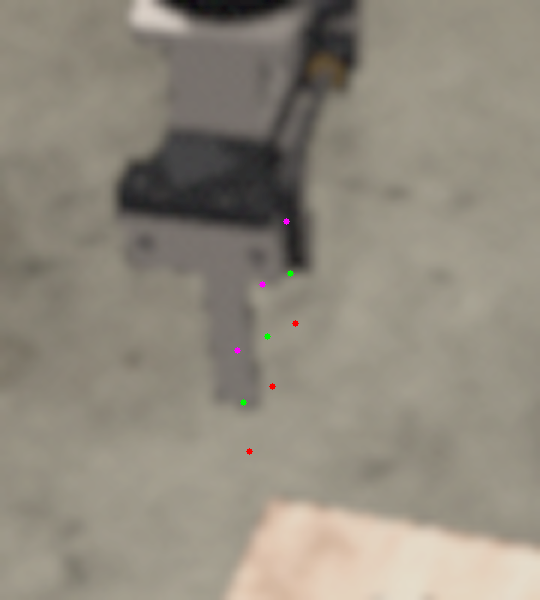

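```bash
python3 -m creep '[{"tx":0,"ty":0,"tz":0.3,"yaw":0,"gripper":1},{"tx":0,"ty":0,"tz":0.3,"yaw":0,"gripper":1},{"tx":0,"ty":0,"tz":0.3,"yaw":0,"gripper":1},{"tx":0,"ty":0,"tz":0.3,"yaw":0,"gripper":1},{"tx":0,"ty":0,"tz":0.3,"yaw":0,"gripper":1},{"tx":0,"ty":0,"tz":0.3,"yaw":0,"gripper":1},{"tx":0,"ty":0,"tz":0.3,"yaw":0,"gripper":1},{"tx":0,"ty":0,"tz":0.3,"yaw":0,"gripper":1},{"tx":0,"ty":0,"tz":0.3,"yaw":0,"gripper":1},{"tx":0,"ty":0,"tz":0.3,"yaw":0,"gripper":1}]' 50; python3 -m creep '[{"tx":0,"ty":0,"tz":-0.6,"yaw":0,"gripper":1},{"tx":0,"ty":0,"tz":-1.2,"yaw":0,"gripper":1},{"tx":0,"ty":0,"tz":-1.6,"yaw":0,"gripper":1},{"tx":0,"ty":0,"tz":-1.75,"yaw":0,"gripper":1},{"tx":0,"ty":0,"tz":-1.75,"yaw":0,"gripper":1}]'
python3 -m creep '[{"tx":0,"ty":0,"tz":-0.08,"yaw":0,"gripper":1},{"tx":0,"ty":0,"tz":-0.08,"yaw":0,"gripper":1}]' | egrep 'posi|force'
```

```text
time: 11.2
position: [0.4725, 0.1723, 0.0252]
orientation: [-3.142, -0.0, -3.076]
contact_force: [0.3, -0.2, -0.4]
opening: 0.0933
time: 11.7
position: [0.4724, 0.1723, -0.0188]
orientation: [-3.141, -0.001, -3.076]
contact_force: [-1.1, -0.2, -0.1]
opening: 0.0938
position: [0.4727, 0.1724, -0.0202]
contact_force: [0.6, 0.1, -0.5]
```

```bash
python3 -m creep '[{"tx":0,"ty":0,"tz":-0.08,"yaw":0,"gripper":1},{"tx":0,"ty":0,"tz":-0.08,"yaw":0,"gripper":1}]' | egrep 'posi|force'; python3 -m creep '[{"tx":0,"ty":0,"tz":-0.08,"yaw":0,"gripper":1},{"tx":0,"ty":0,"tz":-0.08,"yaw":0,"gripper":1}]' | egrep 'posi|force'; python3 -m creep '[{"tx":0,"ty":0,"tz":-0.08,"yaw":0,"gripper":1},{"tx":0,"ty":0,"tz":-0.08,"yaw":0,"gripper":1}]' | egrep 'posi|force'
```

```text
position: [0.4725, 0.1724, -0.0226]
contact_force: [-0.3, -0.6, 1.1]
position: [0.4724, 0.1723, -0.0248]
contact_force: [-0.1, 0.1, -1.4]
position: [0.4724, 0.1723, -0.0268]
contact_force: [-0.2, 0.1, 0.4]
```

```bash
python3 -m creep '[{"tx":0,"ty":0,"tz":-0.06,"yaw":0,"gripper":1},{"tx":0,"ty":0,"tz":-0.06,"yaw":0,"gripper":1}]' | egrep 'posi|force'; python3 -m creep '[{"tx":0,"ty":0,"tz":-0.06,"yaw":0,"gripper":1},{"tx":0,"ty":0,"tz":-0.06,"yaw":0,"gripper":1}]' | egrep 'posi|force'; python3 -m creep '[{"tx":0,"ty":0,"tz":-0.06,"yaw":0,"gripper":1},{"tx":0,"ty":0,"tz":-0.06,"yaw":0,"gripper":1}]' | egrep 'posi|force'
```

```text
position: [0.4724, 0.1723, -0.0282]
contact_force: [0.0, 0.1, 0.1]
position: [0.4725, 0.1723, -0.0297]
contact_force: [-0.4, -0.1, -0.9]
position: [0.4725, 0.1723, -0.0312]
contact_force: [-0.5, -0.4, -0.3]
```

```bash
python3 -m creep '[{"tx":0,"ty":0,"tz":-0.06,"yaw":0,"gripper":1},{"tx":0,"ty":0,"tz":-0.06,"yaw":0,"gripper":1}]' | egrep 'posi|force'; python3 -m creep '[{"tx":0,"ty":0,"tz":-0.06,"yaw":0,"gripper":1},{"tx":0,"ty":0,"tz":-0.06,"yaw":0,"gripper":1}]' | egrep 'posi|force';  python3 -m creep '[{"tx":0,"ty":0,"tz":-0.06,"yaw":0,"gripper":1},{"tx":0,"ty":0,"tz":-0.06,"yaw":0,"gripper":1}]' | egrep 'posi|force'
```

```text
position: [0.4726, 0.1724, -0.0326]
contact_force: [-0.4, 0.4, -0.0]
position: [0.4728, 0.1724, -0.0328]
contact_force: [-6.4, -3.5, 19.4]
position: [0.4729, 0.1724, -0.033]
contact_force: [-16.1, -5.2, 41.5]
```

```bash
python3 -m creep '[{"tx":0,"ty":0,"tz":0.1,"yaw":0,"gripper":1},{"tx":0,"ty":0,"tz":0.18,"yaw":0,"gripper":1},{"tx":0,"ty":0,"tz":0.18,"yaw":0,"gripper":0},{"tx":0,"ty":0,"tz":0.18,"yaw":0,"gripper":0},{"tx":0,"ty":0,"tz":0.18,"yaw":0,"gripper":0},{"tx":0,"ty":0,"tz":0.18,"yaw":0,"gripper":0},{"tx":0,"ty":0,"tz":0.18,"yaw":0,"gripper":0},{"tx":0,"ty":0,"tz":0.18,"yaw":0,"gripper":0},{"tx":0,"ty":0,"tz":0.18,"yaw":0,"gripper":0},{"tx":0,"ty":0,"tz":0.18,"yaw":0,"gripper":0}]' 30
```

```text
time: 14.7
position: [0.4725, 0.1724, -0.0311]
orientation: [-3.142, -0.0, -3.075]
contact_force: [-0.3, -1.4, -1.5]
opening: 0.0575
```

```bash
cat > mfit.py <<'E'
from fit import *
def mfit(c,x0,z0,body,lo=12,yaw=None):
    """fit block silhouette, ignoring pixels in the body polygon; local background from wood/shadow"""
    im=cv2.cvtColor(c["color"],cv2.COLOR_RGB2GRAY).astype(float)
    h=boxmask(c,*x0,z0); x1,y1=np.floor(h.min(0)).astype(int)-5; x2,y2=np.ceil(h.max(0)).astype(int)+6
    ig=np.zeros(im.shape,np.uint8); cv2.fillPoly(ig,[np.array(body,int)],1); w=(1-ig[y1:y2,x1:x2]).astype(float)
    a=np.clip((95-im[y1:y2,x1:x2])/(95-lo),0,1); S=16
    def r(p):
        p=p if yaw is None else np.r_[p[:2],yaw]
        q=(boxmask(c,*p,z0)-[x1,y1]+.5)*S; g=np.zeros(((y2-y1)*S,(x2-x1)*S),np.float32); cv2.fillPoly(g,[np.round(q*16).astype(int)],1.,shift=4)
        g=cv2.GaussianBlur(cv2.resize(g,None,fx=1/S,fy=1/S,interpolation=cv2.INTER_AREA),(0,0),.6)
        return ((g-a)*w).ravel()
    s=least_squares(r,x0 if yaw is None else x0[:2],diff_step=1e-3,x_scale=[.01,.01,.1][:3 if yaw is None else 2]); return s.x,2*s.cost/w.sum()
E
python3 - <<'E'
from mfit import *
c=imaging.camera("scene"); s=arm.state()
body=[(270,100),(325,100),(318,148),(311,158),(300,158),(290,156),(276,152)]
print("now",mfit(c,[.473,.172,-1.505],0,body,yaw=-1.5042), mfit(c,[.473,.172,-1.505],0,body))
c0=dict(c); c0["color"]=cv2.imread("pics/scene0.png")[:,:,::-1].copy()
print("before",mfit(c0,[.473,.172,-1.505],0,[(0,0),(1,0),(0,1)]))
# clamp with yaw fixed
ct=imaging.camera("top")
pins=[(-.031,.0345,.044),(.033,.0345,.044),(-.031,-.0345,.044),(.033,-.0345,.044)]
for n,cc,o,px,w in(("scene",c,(260,85),[(279,92),(390,122)],pins[:2]),("top",ct,(190,185),[(103,408),(120,297),(243,407),(253,290)],pins)):
    px=(np.array(px)+.5)/6-.5+o
    s2=least_squares(lambda p:(np.array([proj(cc,q) for q in tf(w,p[0],p[1],-.08)])-px).ravel(),[.46,.33],x_scale=.01); print(n,s2.x,s2.fun.round(2))
E
```

```text
now (array([0.47187468, 0.17461096]), np.float64(0.030155265189766356)) (array([ 0.47228857,  0.17384015, -1.48741354]), np.float64(0.030883361527692228))
before (array([ 0.47335778,  0.17265394, -1.52562522]), np.float64(0.04537782717058738))
scene [0.4617593  0.32768685] [-0.1   0.12  0.1  -0.12]
top [0.46087929 0.33246301] [ 0.27  0.06 -0.22 -0.69 -0.11  0.21  0.06  0.41]
```

```bash
python3 -m creep '[{"tx":0,"ty":0,"tz":0.5,"yaw":0,"gripper":0},{"tx":0,"ty":0,"tz":1.3,"yaw":0,"gripper":0},{"tx":0,"ty":0.8,"tz":2.1,"yaw":0,"gripper":0},{"tx":-0.1,"ty":2,"tz":2.8,"yaw":-0.3,"gripper":0},{"tx":-0.2,"ty":3.2,"tz":2.8,"yaw":-0.6,"gripper":0},{"tx":-0.3,"ty":4.4,"tz":2.8,"yaw":-0.9,"gripper":0},{"tx":-0.4,"ty":5.6,"tz":2.8,"yaw":-1.05,"gripper":0},{"tx":-0.46,"ty":6.2,"tz":2.8,"yaw":-1.05,"gripper":0},{"tx":-0.46,"ty":6.37,"tz":2.5,"yaw":-1.05,"gripper":0},{"tx":-0.46,"ty":6.37,"tz":2.1,"yaw":-1.05,"gripper":0}]' 30;  python3 -m creep '[{"tx":0,"ty":0,"tz":0,"yaw":0,"gripper":0},{"tx":0,"ty":0,"tz":0,"yaw":0,"gripper":0}]'; python3 - <<'E'
from fit import *
c=imaging.camera("scene"); s=arm.state()
print(s["position"],s["orientation"],s["torque"])
a=cv2.resize(c["color"][75:150,275:375],None,fx=8,fy=8,interpolation=2); a=(255*(a/255.)**.6).astype(np.uint8)
def dot(p,col):
    q=(proj(c,p)-[275,75]+.5)*8; cv2.circle(a,tuple(int(v) for v in q),2,col,-1)
x,y,w=.4615,.332,-.08
for p in tf([(-.031,.0345,.044),(.033,.0345,.044),(-.031,-.0345,.044),(.033,-.0345,.044)],x,y,w): dot(p,(255,0,0))
for p in tf([(-.031,-.0345,.008),(.033,-.0345,.008),(-.047,-.025,.046),(-.047,.025,.046),(-.047,-.017,.028),(-.047,.017,.028)],x,y,w): dot(p,(255,255,0))
for p in tf([(sx*.044,sy*.029,z) for sx in(-1,1) for sy in(-1,1) for z in(0,.016)],s["position"][0],s["position"][1],s["orientation"][2]-np.pi): dot(p+[0,0,s["position"][2]+.0311],(0,255,0))
cv2.imwrite("pics/c9.png",a[:,:,::-1])
E
```

```text
time: 15.8
position: [0.4612, 0.3314, 0.0212]
orientation: [3.141, 0.001, 3.062]
contact_force: [0.2, -0.5, -1.5]
opening: 0.0578
time: 16.0
position: [0.4611, 0.3305, 0.0211]
orientation: [-3.141, -0.001, 3.06]
contact_force: [-0.3, 0.4, -0.3]
opening: 0.0576
[0.4613     0.33080231 0.02143176] [-3.14137494e+00 -2.29632085e-04  3.06011574e+00] [-0.00806866  0.02948174  0.03893959]
```

View pics/c9.png

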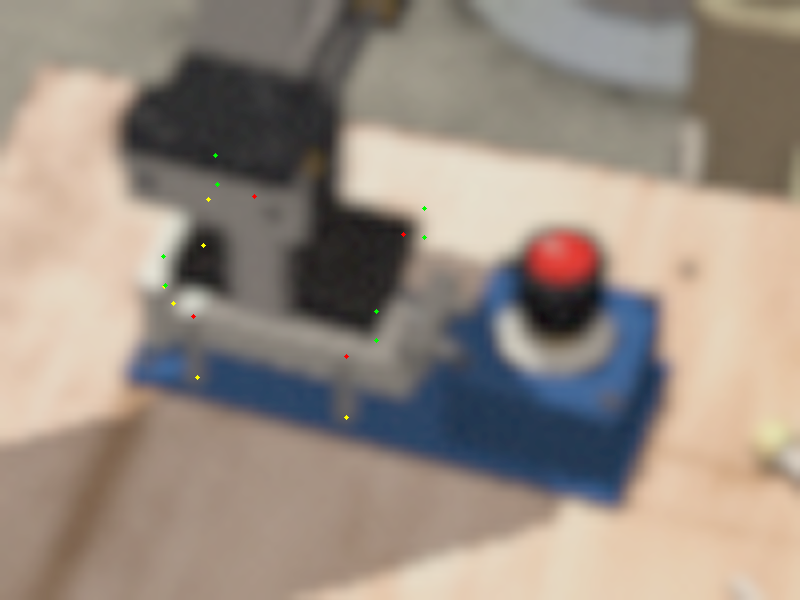

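```bash
python3 -m creep '[{"tx":0,"ty":-0.03,"tz":-0.15,"yaw":0,"gripper":0},{"tx":0,"ty":-0.03,"tz":-0.25,"yaw":0,"gripper":0},{"tx":0,"ty":-0.03,"tz":-0.25,"yaw":0,"gripper":0}]'| egrep 'posi|force'; python3 -m creep '[{"tx":0,"ty":0,"tz":-0.1,"yaw":0,"gripper":0},{"tx":0,"ty":0,"tz":-0.1,"yaw":0,"gripper":0}]'| egrep 'posi|force';  python3 -m creep '[{"tx":0,"ty":0,"tz":-0.08,"yaw":0,"gripper":0},{"tx":0,"ty":0,"tz":-0.08,"yaw":0,"gripper":0}]'| egrep 'posi|force'; python3 -m creep '[{"tx":0,"ty":0,"tz":-0.08,"yaw":0,"gripper":0},{"tx":0,"ty":0,"tz":-0.08,"yaw":0,"gripper":0}]'; python3 -c "
from cell import arm
print(arm.state()['torque'])"
```

```text
position: [0.4609, 0.3306, 0.0148]
contact_force: [-0.3, 0.2, -0.3]
position: [0.4609, 0.3308, 0.0124]
contact_force: [-0.5, 0.3, -2.1]
position: [0.4609, 0.3308, 0.0105]
contact_force: [-0.3, -0.1, -1.3]
time: 16.95
position: [0.4609, 0.3308, 0.0084]
orientation: [-3.141, -0.0, 3.061]
contact_force: [-0.1, -0.2, -1.7]
opening: 0.0579
[0.02278964 0.00816792 0.03886277]
```

```bash
python3 -m creep '[{"tx":0,"ty":0,"tz":-0.1,"yaw":0,"gripper":0},{"tx":0,"ty":0,"tz":-0.1,"yaw":0,"gripper":0}]'| egrep 'posi|force'; python3 -m creep '[{"tx":0,"ty":0,"tz":-0.1,"yaw":0,"gripper":0},{"tx":0,"ty":0,"tz":-0.1,"yaw":0,"gripper":0}]'| egrep 'posi|force';  python3 -m creep '[{"tx":0,"ty":0,"tz":-0.1,"yaw":0,"gripper":0},{"tx":0,"ty":0,"tz":-0.1,"yaw":0,"gripper":0}]'| egrep 'posi|force'; python3 -m creep '[{"tx":0,"ty":0,"tz":-0.06,"yaw":0,"gripper":0},{"tx":0,"ty":0,"tz":-0.06,"yaw":0,"gripper":0}]';python3 -m creep '[{"tx":0,"ty":0,"tz":-0.06,"yaw":0,"gripper":0},{"tx":0,"ty":0,"tz":-0.06,"yaw":0,"gripper":0}]'; python3 -c "
from cell import arm
print(arm.state()['torque'])"
```

```text
position: [0.4609, 0.3308, 0.0059]
contact_force: [-0.5, 1.5, -1.6]
position: [0.461, 0.3309, 0.0034]
contact_force: [0.1, 0.6, -1.8]
position: [0.461, 0.3309, 0.0009]
contact_force: [1.3, 1.3, -1.8]
time: 17.75
position: [0.461, 0.3309, -0.0004]
orientation: [3.142, 0.0, 3.061]
contact_force: [0.8, 0.1, -1.4]
opening: 0.058
time: 17.95
position: [0.461, 0.3309, -0.0019]
orientation: [3.142, 0.0, 3.061]
contact_force: [0.5, 0.8, -1.3]
opening: 0.058
[ 0.28126653 -0.07309783  0.06766202]
```

```bash
python3 -m creep '[{"tx":0,"ty":0,"tz":-0.04,"yaw":0,"gripper":0},{"tx":0,"ty":0,"tz":-0.04,"yaw":0,"gripper":0}]'|egrep 'posi|force';python3 -m creep '[{"tx":0,"ty":0,"tz":-0.03,"yaw":0,"gripper":0},{"tx":0,"ty":0,"tz":-0.03,"yaw":0,"gripper":0}]' |egrep 'posi|force'
```

```text
position: [0.4611, 0.3309, -0.0029]
contact_force: [-0.1, 1.0, -1.0]
position: [0.4611, 0.3309, -0.0032]
contact_force: [-1.7, -0.1, 4.9]
```

```bash
python3 -m creep '[{"tx":0,"ty":0,"tz":0,"yaw":0,"gripper":0.8},{"tx":0,"ty":0,"tz":0,"yaw":0,"gripper":0.9},{"tx":0,"ty":0,"tz":0,"yaw":0,"gripper":0.9},{"tx":0,"ty":0,"tz":0,"yaw":0,"gripper":0.9},{"tx":0,"ty":0,"tz":0,"yaw":0,"gripper":0.9},{"tx":0,"ty":0,"tz":0.3,"yaw":0,"gripper":0.9},{"tx":0,"ty":0,"tz":1.2,"yaw":0,"gripper":0.9},{"tx":0,"ty":0,"tz":2.5,"yaw":0,"gripper":0.9},{"tx":0,"ty":0,"tz":4,"yaw":0,"gripper":0.9},{"tx":0,"ty":0,"tz":4.6,"yaw":0,"gripper":0.9}]'; python3 - <<'E'
from h import *
c=imaging.camera("scene"); ct=imaging.camera("top")
for z in(0,.15,.3): print(z,[at_z(ct,p,z)[:2].round(3) for p in((185,215),(170,200),(155,190))],[at_z(c,p,z)[:2].round(3) for p in((365,75),(372,98),(440,100),(363,85))])
cv2.imwrite("pics/s3.png",c["color"][:,:,::-1])
print(mfit_ok) if 0 else None
E
```

```text
time: 19.35
position: [0.4621, 0.3315, 0.1156]
orientation: [3.139, 0.004, 3.061]
contact_force: [0.9, -0.1, 0.8]
opening: 0.0846
0 [array([0.593, 0.456]), array([0.655, 0.51 ]), array([0.699, 0.565])] [array([0.59 , 0.577]), array([0.635, 0.473]), array([0.86 , 0.523]), array([0.593, 0.526])]
0.15 [array([0.506, 0.413]), array([0.56 , 0.461]), array([0.599, 0.51 ])] [array([0.609, 0.41 ]), array([0.648, 0.32 ]), array([0.841, 0.364]), array([0.612, 0.366])]
0.3 [array([0.419, 0.37 ]), array([0.466, 0.412]), array([0.5  , 0.454])] [array([0.629, 0.243]), array([0.661, 0.168]), array([0.821, 0.204]), array([0.632, 0.206])]
```

```bash
python3 -m creep '[{"tx":0.3,"ty":0,"tz":0,"yaw":1,"gripper":0.9},{"tx":0.8,"ty":0,"tz":0,"yaw":2,"gripper":0.9},{"tx":1.4,"ty":-0.1,"tz":0,"yaw":3,"gripper":0.9},{"tx":2,"ty":-0.1,"tz":0,"yaw":4,"gripper":0.9},{"tx":2.6,"ty":-0.2,"tz":0,"yaw":5,"gripper":0.9},{"tx":3.2,"ty":-0.2,"tz":0,"yaw":6,"gripper":0.9},{"tx":3.8,"ty":-0.3,"tz":0,"yaw":7,"gripper":0.9},{"tx":4.2,"ty":-0.34,"tz":0,"yaw":8,"gripper":0.9},{"tx":4.36,"ty":-0.34,"tz":0,"yaw":9,"gripper":0.9},{"tx":4.36,"ty":-0.34,"tz":0,"yaw":9.6,"gripper":0.9}]' 45; python3 -m creep '[{"tx":0,"ty":0,"tz":0,"yaw":0,"gripper":0.9},{"tx":0,"ty":0,"tz":0,"yaw":0,"gripper":0.9}]'; python3 - <<'E'
from mfit import *
s=arm.state(); print(s["q"].round(3),s["position"])
c=imaging.camera("scene")
print("block in nest, scene",mfit(c,[.461,.331,-1.65],.028,[(300,60),(380,60),(380,110),(330,95)]))
cv2.imwrite("pics/s4.png",c["color"][:,:,::-1])
a=cv2.resize(c["color"][60:150,275:375],None,fx=8,fy=8,interpolation=2)[:600]; a=(255*(a/255.)**.6).astype(np.uint8); cv2.imwrite("pics/c10.png",a[:,:,::-1])
E
```

```text
time: 20.45
position: [0.57, 0.3219, 0.1097]
orientation: [3.14, -0.001, -1.877]
contact_force: [-0.3, -0.4, -0.5]
opening: 0.0847
time: 20.65
position: [0.5697, 0.3222, 0.1105]
orientation: [3.141, -0.001, -1.884]
contact_force: [0.1, 0.9, -0.1]
opening: 0.0847
[ 0.459  0.585  1.261  0.     1.298 -2.369] [0.5696605  0.32221195 0.11051068]
block in nest, scene (array([ 0.46122954,  0.3212104 , -1.67877633]), np.float64(0.08599755775373054))
```

View pics/c10.png

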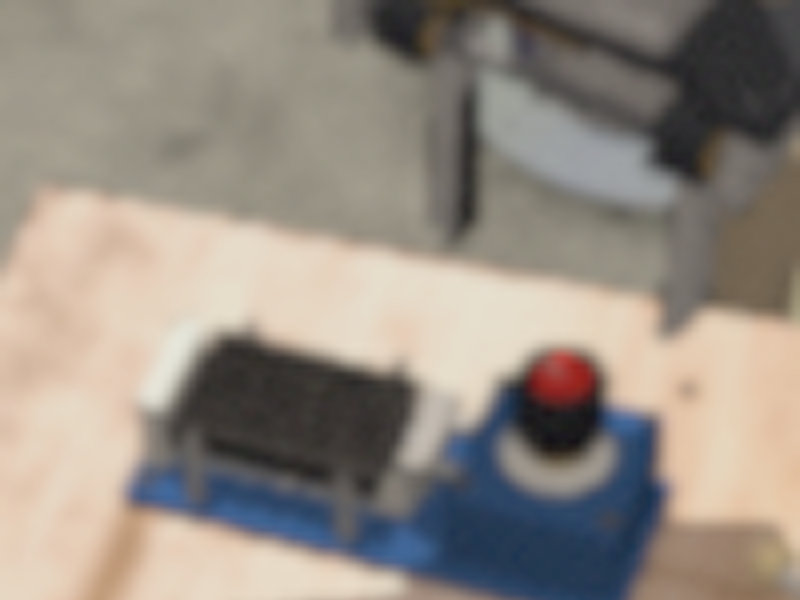

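```bash
python3 -m creep '[{"tx":0,"ty":0,"tz":-0.8,"yaw":0,"gripper":0.8},{"tx":0,"ty":0,"tz":-1.6,"yaw":0,"gripper":0.7},{"tx":0,"ty":0,"tz":-2.4,"yaw":0,"gripper":0.7},{"tx":0,"ty":0,"tz":-3,"yaw":0,"gripper":0.7},{"tx":0,"ty":0,"tz":-3.3,"yaw":0,"gripper":0.7},{"tx":0,"ty":0,"tz":-3.35,"yaw":0,"gripper":0.6}]' 45;  python3 -m creep '[{"tx":0,"ty":0,"tz":0,"yaw":0,"gripper":0.5},{"tx":0,"ty":0,"tz":0,"yaw":0,"gripper":0},{"tx":0,"ty":0,"tz":0,"yaw":0,"gripper":0},{"tx":0,"ty":0,"tz":0,"yaw":0,"gripper":0},{"tx":0,"ty":0,"tz":0,"yaw":0,"gripper":0},{"tx":0,"ty":0,"tz":0,"yaw":0,"gripper":0}]' 45; python3 -c "
from cell import arm
s=arm.state();print(s['torque'],s['tau'][5],s['position'])"
```

```text
time: 21.3
position: [0.5698, 0.3222, 0.027]
orientation: [3.141, -0.001, -1.882]
contact_force: [0.4, 0.2, -0.6]
opening: 0.0606
time: 21.9
position: [0.57, 0.3227, 0.0285]
orientation: [-3.141, 0.001, -1.882]
contact_force: [-4.4, 0.1, 6.4]
opening: 0.0353
[ 0.16800075  0.95760617 -0.0350914 ] -0.02642303123138845 [0.56997543 0.32268105 0.02847337]
```

```bash
cat > t.py <<'E'
from cell import arm
import numpy as np
s=arm.state(); print(round(float(s['time']),2),'yaw',(s['orientation'][2]%(2*np.pi)).round(4),'T',s['torque'].round(3),'tau6',s['tau'][5].round(3),'F',s['contact_force'].round(1),'op',round(float(s['opening']),4))
E
python3 t.py; python3 -m creep '[{"tx":0,"ty":0,"tz":0,"yaw":-0.4,"gripper":0},{"tx":0,"ty":0,"tz":0,"yaw":-0.8,"gripper":0},{"tx":0,"ty":0,"tz":0,"yaw":-1.2,"gripper":0}]' >/dev/null; python3 t.py;  python3 -m creep '[{"tx":0,"ty":0,"tz":0,"yaw":-0.4,"gripper":0},{"tx":0,"ty":0,"tz":0,"yaw":-0.8,"gripper":0},{"tx":0,"ty":0,"tz":0,"yaw":-1.2,"gripper":0}]' >/dev/null; python3 t.py
```

```text
21.9 yaw 4.4016 T [ 0.168  0.958 -0.035] tau6 -0.026 F [-4.4  0.1  6.4] op 0.0353
22.2 yaw 4.2322 T [0.27  1.263 0.206] tau6 -0.923 F [-7.4  0.5  7.2] op 0.0349
22.5 yaw 4.0646 T [0.346 1.498 0.254] tau6 -0.916 F [-6.8  1.4  8.2] op 0.0353
```

```bash
python3 -m creep '[{"tx":0,"ty":0,"tz":0,"yaw":-0.4,"gripper":0},{"tx":0,"ty":0,"tz":0,"yaw":-0.8,"gripper":0}]' >/dev/null; python3 t.py;  python3 -m creep '[{"tx":0,"ty":0,"tz":0,"yaw":-0.4,"gripper":0},{"tx":0,"ty":0,"tz":0,"yaw":-0.8,"gripper":0}]' >/dev/null; python3 t.py;  python3 -m creep '[{"tx":0,"ty":0,"tz":0,"yaw":-0.4,"gripper":0},{"tx":0,"ty":0,"tz":0,"yaw":-0.8,"gripper":0}]' >/dev/null; python3 t.py
```

```text
22.7 yaw 3.9531 T [0.483 1.567 0.187] tau6 -0.916 F [-8.4  3.   6.9] op 0.0353
22.9 yaw 3.8414 T [0.591 1.704 0.219] tau6 -0.915 F [-8.7  1.6  7.9] op 0.0353
23.1 yaw 3.7298 T [0.756 1.836 0.265] tau6 -0.914 F [-9.6  3.2  8. ] op 0.0357
```

```bash
python3 -m creep '[{"tx":0,"ty":0,"tz":0,"yaw":-0.4,"gripper":0},{"tx":0,"ty":0,"tz":0,"yaw":-0.8,"gripper":0}]' >/dev/null; python3 t.py
```

```text
23.3 yaw 3.6181 T [0.828 1.861 0.268] tau6 -0.914 F [-10.6   3.6   7.6] op 0.0353
```

```bash
python3 -m creep '[{"tx":0,"ty":0,"tz":0,"yaw":-0.4,"gripper":0},{"tx":0,"ty":0,"tz":0,"yaw":-0.8,"gripper":0}]' >/dev/null; python3 t.py; python3 -m creep '[{"tx":0,"ty":0,"tz":0,"yaw":-0.4,"gripper":0},{"tx":0,"ty":0,"tz":0,"yaw":-0.8,"gripper":0}]' >/dev/null; python3 t.py
```

```text
23.5 yaw 3.5065 T [1.002 1.911 0.247] tau6 -0.914 F [-9.8  5.4  7.1] op 0.0348
23.7 yaw 3.3949 T [1.182 1.903 0.301] tau6 -0.91 F [-9.9  5.9  6.7] op 0.0352
```

```bash
python3 -m creep '[{"tx":0,"ty":0,"tz":0,"yaw":-0.4,"gripper":0},{"tx":0,"ty":0,"tz":0,"yaw":-0.8,"gripper":0}]' >/dev/null; python3 t.py
```

```text
23.9 yaw 3.2833 T [1.319 1.971 0.241] tau6 -0.909 F [-10.2   7.2   6.9] op 0.0353
```

```bash
python3 -m creep '[{"tx":0,"ty":0,"tz":0,"yaw":-0.4,"gripper":0},{"tx":0,"ty":0,"tz":0,"yaw":-0.8,"gripper":0}]' >/dev/null; python3 t.py
```

```text
24.1 yaw 3.1716 T [1.545 1.921 0.203] tau6 -0.909 F [-9.7  8.1  6.7] op 0.0348
```

```bash
python3 -m creep '[{"tx":0,"ty":0,"tz":0,"yaw":-0.4,"gripper":0},{"tx":0,"ty":0,"tz":0,"yaw":-0.8,"gripper":0}]' >/dev/null; python3 t.py
```

```text
24.3 yaw 3.0599 T [1.729 1.844 0.237] tau6 -0.91 F [-10.1   9.1   6.5] op 0.0353
```

```bash
python3 -m creep '[{"tx":0,"ty":0,"tz":0,"yaw":-0.4,"gripper":0},{"tx":0,"ty":0,"tz":0,"yaw":-0.8,"gripper":0}]' >/dev/null; python3 t.py
```

```text
24.5 yaw 2.9483 T [1.932 1.851 0.262] tau6 -0.91 F [-8.7  9.6  6.5] op 0.0356
```

```bash
python3 -m creep '[{"tx":0,"ty":0,"tz":0,"yaw":-0.4,"gripper":0},{"tx":0,"ty":0,"tz":0,"yaw":-0.8,"gripper":0}]' >/dev/null; python3 t.py
```

```text
24.7 yaw 2.8366 T [2.009 1.7   0.249] tau6 -0.911 F [-8.9 10.7  5.7] op 0.0352
```

```bash
python3 -m creep '[{"tx":0,"ty":0,"tz":0,"yaw":-0.4,"gripper":0},{"tx":0,"ty":0,"tz":0,"yaw":-0.8,"gripper":0}]' >/dev/null; python3 t.py
```

```text
24.9 yaw 2.7251 T [2.186 1.572 0.44 ] tau6 -0.706 F [-7.6 11.6  5.2] op 0.0355
```

```bash
python3 -m creep '[{"tx":0,"ty":0,"tz":0,"yaw":-0.4,"gripper":0},{"tx":0,"ty":0,"tz":0,"yaw":-0.8,"gripper":0}]' >/dev/null; python3 t.py
```

```text
25.1 yaw 2.6135 T [2.334 1.437 0.489] tau6 -0.719 F [-7.5 13.1  4.5] op 0.0351
```

```bash
python3 -m creep '[{"tx":0,"ty":0,"tz":0,"yaw":-0.4,"gripper":0},{"tx":0,"ty":0,"tz":0,"yaw":-0.8,"gripper":0}]' >/dev/null; python3 t.py
```

```text
25.3 yaw 2.5019 T [2.513 1.354 0.41 ] tau6 -0.716 F [-6.7 13.7  4.2] op 0.0352
```

```bash
python3 -m creep '[{"tx":0,"ty":0,"tz":0,"yaw":0,"gripper":0},{"tx":0,"ty":0,"tz":0,"yaw":0,"gripper":0},{"tx":0,"ty":0,"tz":0,"yaw":0,"gripper":0}]' >/dev/null; python3 t.py; python3 -m creep '[{"tx":0,"ty":0,"tz":0,"yaw":0,"gripper":0}]' >/dev/null; python3 t.py
```

```text
25.6 yaw 2.5039 T [2.496 1.346 0.332] tau6 0.282 F [-7.2 11.7  3.3] op 0.0353
25.7 yaw 2.5039 T [2.433 1.357 0.382] tau6 0.277 F [-6.2 13.9  4.3] op 0.0355
```

```bash
python3 -m creep '[{"tx":0,"ty":0,"tz":0,"yaw":0,"gripper":0.8},{"tx":0,"ty":0,"tz":0,"yaw":0,"gripper":0.8},{"tx":0,"ty":0,"tz":0,"yaw":0,"gripper":0.8},{"tx":0,"ty":0,"tz":0,"yaw":0,"gripper":0.8},{"tx":0,"ty":0,"tz":0,"yaw":0,"gripper":0.8},{"tx":0,"ty":0,"tz":0.5,"yaw":0,"gripper":0.8},{"tx":0,"ty":0,"tz":1.5,"yaw":0,"gripper":0.8},{"tx":0,"ty":0,"tz":3,"yaw":0,"gripper":0.8},{"tx":0,"ty":0,"tz":4.5,"yaw":0,"gripper":0.8},{"tx":0,"ty":0,"tz":6,"yaw":0,"gripper":0.8}]'; python3 -m creep '[{"tx":-0.5,"ty":0.5,"tz":0,"yaw":0,"gripper":0.8},{"tx":-1.5,"ty":0.8,"tz":0,"yaw":0,"gripper":0.8},{"tx":-3,"ty":1,"tz":0,"yaw":0,"gripper":0.8},{"tx":-4.5,"ty":1.5,"tz":0,"yaw":0,"gripper":0.8},{"tx":-6,"ty":2,"tz":0,"yaw":0,"gripper":0.8},{"tx":-6,"ty":2,"tz":0,"yaw":0,"gripper":0.8}]'; python3 - <<'E'
from h import *
c=imaging.camera("scene")
a=cv2.resize(c["color"][80:150,275:375],None,fx=8,fy=8,interpolation=2)[:600]; a=(255*(a/255.)**.6).astype(np.uint8); cv2.imwrite("pics/c11.png",a[:,:,::-1])
E
```

```text
time: 26.7
position: [0.5699, 0.3222, 0.1804]
orientation: [3.141, 0.0, 2.502]
contact_force: [0.0, -0.4, 0.2]
opening: 0.0752
time: 27.3
position: [0.4164, 0.3738, 0.1784]
orientation: [3.141, -0.0, 2.506]
contact_force: [0.1, -0.2, 0.7]
opening: 0.075
```

View pics/c11.png

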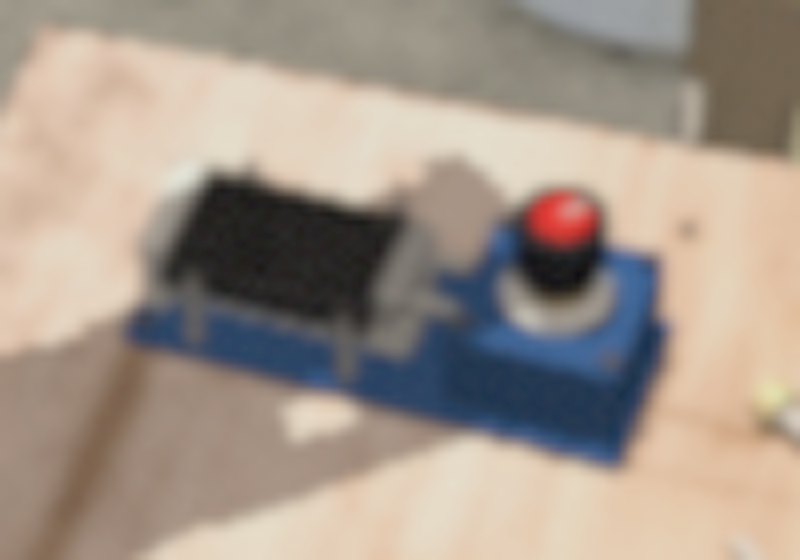

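The block lies flat, held between the stop (crop 180,215) and the jaw (405,270). The knob is free and nothing is touching, so I'm handing the job in.

```bash
python3 -c "
from cell import arm
print(arm.sign_off())"
```

```text
the job is handed in; nothing more can be done
None
```

The black block is laid flat in the blue clamp's nest and clamped, the knob is released, and the job is handed in after about 27 s of robot time.

**Picking up the block:** The first two tries closed on air. The finger tips turned out to be about 33 mm higher than the reported TCP. A close crop showed the error, and touching the bench (about 42 N on the wrist) gave the amount. After correcting for it I gripped the block and lowered it between the pins. It met the bed at the expected height, with about 5 N.

**Turning the knob:** I turned it clockwise in one grip. The torque held at about 0.24 N m until roughly 1.6 rad, then rose to 0.41–0.49 N m. I stopped about 0.2–0.3 rad into the 0.4 rad slip. Held still, the knob pulled back with 0.33–0.38 N m, which fits the clutch having given.

**Last checks:** The final picture shows the block flat between stop and jaw, with the gripper clear of it. The force reading was near zero.

**What disagreed:**
- The camera estimates of the clamp's position across differed by up to 8 mm, so I lowered the block by feel.
- An automatic fit of the block in the nest came out about 10 mm off. I ignored it because the picture clearly showed the block seated.
- The knob was gripped slightly off its axis, with up to about 14 N sideways.
- I viewed 14 pictures, four over the budget of 10.

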